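# Brush out the presenter's blue mug

### The job

Take the orange-handled bottle brush out of its grey holder and scrub the inside of the blue mug: push the brush down to the bottom, draw it at least half way up out of the mug, and push it down to the bottom again. Then put the brush back in its holder, head down, and let go; leave the blue mug standing where it was, and do not disturb the white mug.

Things in the scene. Friction and masses are not known exactly. Their poses are not given: they have to be found in the camera images.
- brush: Long rigid bottle brush, 220 mm, 0.12 kg, standing head down in the holder. From its foot up: white and pale green bristle head, diameter 48 mm, 0 to 75 mm; thin steel stem, diameter 10 mm, 75 to 140 mm; round orange handle, diameter 22 mm, 140 to 220 mm, to be gripped from above (any yaw). The head is stiff and does not bend. Origin: centre of the foot (free end of the head); z runs from the foot to the handle's top.
- holder: Grey round plastic pot, fixed to the work surface, 75 mm high, in which the brush stands: mouth 84 mm wide inside, narrowing to about 66 mm at its floor, which is 8 mm above the underside; outside diameter 92 mm at the mouth, base flange 104 mm. Origin: centre of the underside; z up.
- blue_mug: Straight-sided dark blue coffee mug, open at the top, loose, 0.42 kg: outside diameter 90 mm, height 105 mm, wall 4 mm (mouth 82 mm wide), inner floor 6 mm above its underside, so 99 mm deep; a loop handle reaches 77 mm out from the axis along its +y. Origin: centre of the underside; z along the mug's axis, up. The one to be brushed.
- white_mug: Straight-sided white coffee mug, open at the top, loose, 0.42 kg: outside diameter 90 mm, height 105 mm, wall 4 mm (mouth 82 mm wide), inner floor 6 mm above its underside, so 99 mm deep; a loop handle reaches 77 mm out from the axis along its +y. Origin: centre of the underside; z along the mug's axis, up. To be left alone. (An amber glass tumbler, 76 mm wide and 90 mm high, also stands about, not listed.)
Things that resemble listed ones, but are neither listed nor needed, are in the scene too. What is shaped like the brush but yellow is not meant. Several things look just like the blue_mug: the one meant starts farthest from the robot's base.

How it is judged:
By the outcome, as a careful person would: the job done as asked, in the order asked, and still so for the second after the job is handed in, with the robot touching nothing.
It also fails if it takes over 58 s, if anything falls off the work surface, if the arm or the gripper's body presses on something with over 40 N, if the wrist force passes 120 N, or if a joint passes its speed limit or range.

### The arm

A 6-joint arm with a two-finger parallel gripper is mounted at the origin on the work surface. World frame = base frame: x ahead of the robot, y to its left, z up, the work surface at z = 0. Lengths are in mm, angles in rad, forces in N, time in s.
With the tool pointing down it reaches from about 350 to 875 mm from the base axis. Payload 4.2 kg.
Tool frame: the origin (TCP) lies midway between the tips of the shut fingers; the grasp point (between the pads) lies arm.grip_depth behind it (arm.grip_depth is the distance from the TCP to the grasp point, in mm); z points along the fingers, y is the direction in which the jaws open and shut (so a half turn about z gives the same grasp; the last joint's range is limited). The gripper opens to 85 mm and grips with 20 to 120 N. Pads are 22 mm wide; open, the fingers measure 114 mm over their backs; the gripper's body (76 mm by 85 mm) begins 54 mm behind the grasp point. The pads swing forward as they close: fully open they stand 13 mm farther back than shut.
Start: joints at [-1.039, 0.385, 0.008, 0, -1.194, -0.259], TCP at [168.41, -601.862, 231.312] pointing down, gripper open.
Joint ranges: [-3.14, 3.14], [-1.21, 2.06], [-1.07, 1.41], [-3.16, 2.05], [-2.99, -0.16], [-3.1, 3.1]. Speed limits (rad/s): [2.79, 2.79, 3.14, 3.14, 3.14, 3.14].

### API

Orientations are given as a unit quaternion [x, y, z, w].
In Python, from bench import arm gives the robot as it stands.
- The arm moves only by the tool play_rows, never from a script. Its argument "motion" is one flat list of numbers, 7 for each row, row after row: the opening in per cent of the stroke, from 0 (shut) to 100 (fully open), then the shift along the world's x, y, z in cm, then the turn, a rotation vector about the world's x, y, z in degrees. A call has 1 to 5 rows; each row is the pose to reach, as a shift and turn from the pose commanded when the call began; what a row does not reach only later rows make up. A row lasts 1/8 s, in which the tool goes at most 62.5 mm and 10.7 degrees, less where a joint would pass 70% of its speed; a pose out of reach is approached as far as the arm can. A call with a gripper value outside its range is refused whole. The fingers move at their own pace and stop on an object; the grip force is fixed at half the most. Time passes only in rows, so rows that repeat a pose let the fingers close. It gives the time, the measured TCP pose, the force and the opening at its end, in the units of the state.
- arm.read_state(): the state, without advancing time (a new reading comes with each control period).
- arm.get_image(name): name is "scene" or "top"; returns (picture, depth): 400x640x3 uint8, red, green, blue; 400x640 float32, mm along the optical axis (not along the pixel's ray), 0 where there is no reading.
- arm.camera_info(name): a dict with "fovy" (degrees; the focal length in pixels is half the picture's height over the tangent of half this angle, whatever the lens; pixels are square), "cx", "cy" (the principal point, pixels), "k1" (the pictures are not rectified: a ray, as slopes to the right and down, at radius r is drawn at 1 + k1 r^2 times it, then the intrinsics apply), "R" (3x3) and "t" (3): a world point X has camera coordinates R X + t. Camera axes: x right, y down, z forward; pixel columns grow to the right and rows downward; lengths in mm; the calibration is good to about 2 mm. A picture is of the moment at which its call begins. camera_info takes no time and is no camera call.
- arm.job_done(): hands the job in, once; it reports no verdict.
Trained networks look in the newest picture that a camera, given by its name, has taken for a name from the list of things; names that differ only in an ending like _2 or _b are one class to them, and where a whole thing is asked for, a point or a joint stands for the part that bears it (a point fixed in the world has none). Each returns a list of dicts, best first, with "confidence" (0 to 1); they miss things now and then, are a little off and sometimes report something else, mostly with a low value. They report only what shows in the picture. A call takes as long as a camera call. They do not tell look-alikes from the thing itself.
- arm.outline_of(thing, camera): "mask" (400x640 bool, what is visible of it) and "extent" ([left, top, width, height] in pixels, round what is visible of it).
- arm.place_of(thing, camera): "uv" ([column, row] in pixels: a listed point, or the origin of a listed thing).
The state is a dict: "clock": time; "joints": joint angles; "joint_vel": joint speeds; "joint_efforts": joint torques, N m; "position": TCP position; "ee_rot": TCP orientation; "contact_force": force on the tool from outside, world axes, zero at the start; "wrist_torque": the same for the moment, N m; "gripper_width": finger opening in mm.
Only numpy, scipy, OpenCV 4.12 (cv2) and the standard library are available. Lean on these libraries where they do the work, as an engineer would, in place of code of your own. Each camera call takes 0.05 s, during which the arm holds its last target.

## Working session

There is one attempt and no reset: what is moved stays moved. The work goes in short steps, Python scripts to look and compute and a tool call to move; the robot and the scene stay as the last step left them, time stands still between calls to the robot, and variables do not carry over. Pictures are saved under pics/ and viewed, and the job is handed in when it is done.

Besides the shell and the picture viewer there is one more tool, called after "Request:" by a JSON object that holds its "op" and its "data". play_rows: Moves the arm, as the interface text tells. Its arguments: {"type":"object","properties":{"motion":{"type":"array","items":{"type":"number"}}},"required":["motion"]}

```bash
mkdir -p pics; ls
python3 - <<'E'
from bench import arm
import cv2,json
for n in ("scene","top"):
    p,d=arm.get_image(n); cv2.imwrite(f"pics/{n}0.png",p[:,:,::-1])
    print(n,arm.camera_info(n))
print(arm.read_state(),arm.grip_depth)
E
```

```text
pics
scene {'fovy': 51.90974028209709, 'cx': 322.1973975512455, 'cy': 198.10702350261397, 'k1': -0.09004563795496806, 'R': array([[ 0.84408539,  0.53580494,  0.02080668],
       [ 0.31966227, -0.47167068, -0.82179244],
       [-0.43050655,  0.7003141 , -0.56940695]]), 't': array([-407.24361099, -127.42157364, 1276.90410701])}
top {'fovy': 53.814736356178564, 'cx': 321.02800616818377, 'cy': 190.83328662542232, 'k1': -0.08252258728954143, 'R': array([[ 0.02572745, -0.99926858, -0.02829157],
       [-0.9980013 , -0.0240402 , -0.05844204],
       [ 0.05771916,  0.02973858, -0.99788983]]), 't': array([ -6.58490641, 499.71336806, 820.08928925])}
{'clock': 0.1, 'joints': array([-1.03939047e+00,  3.85507619e-01,  6.79513244e-03, -4.07844033e-04,
       -1.19400114e+00, -2.58577312e-01]), 'joint_vel': array([ 0.00091064, -0.00211601,  0.00317153,  0.00016857, -0.00129239,
       -0.00160723]), 'joint_efforts': array([-6.61703671e-04, -3.93319809e+01,  1.88928473e+01,  4.19791415e+00,
       -2.55264225e-03,  3.02236050e-07]), 'position': array([ 168.27521412, -601.39892979,  230.33089576]), 'ee_rot': array([-1.35917000e-01,  9.90719746e-01,  9.57770786e-04, -1.93939389e-04]), 'contact_force': array([-0.22850745, -0.36714552,  0.43927393]), 'wrist_torque': array([-0.0182282 ,  0.00058801, -0.05078746]), 'gripper_width': 85.61246727439391} 18.700000000000003
```

View pics/scene0.png

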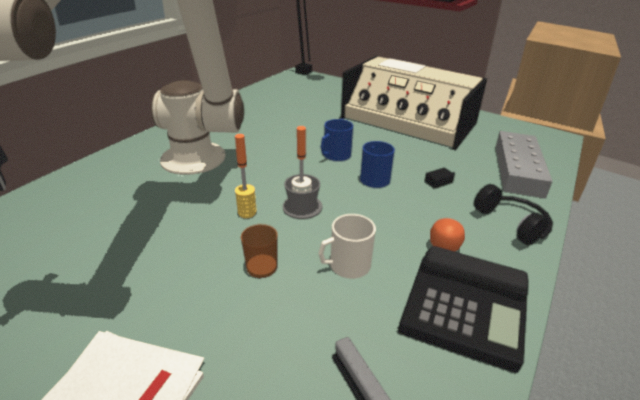

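View pics/top0.png

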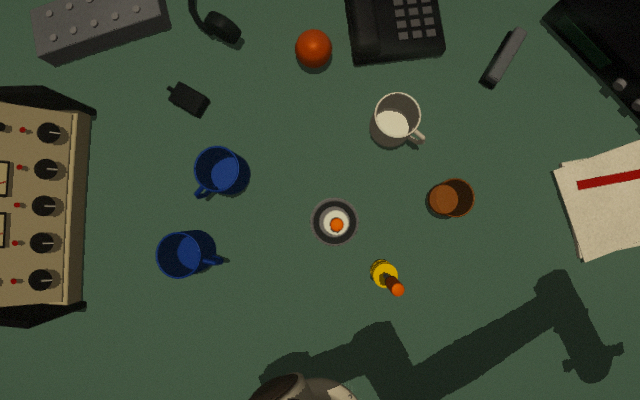

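The scene picture shows the orange-handled brush in the grey pot at about (302,170), a look-alike with a yellow head at (245,180), blue mugs at (338,140) and (377,165), and the white mug at (352,245). In the top view the brush is at (335,222), the yellow one at (387,280), the blue mugs at (217,172) and (187,253), and the white mug at (397,120).

```bash
cat > h.py <<'E'
import numpy as np,cv2
from bench import arm
def cam(n):
    c=arm.camera_info(n); f=200/np.tan(np.radians(c["fovy"]/2))
    K=np.array([[f,0,c["cx"]],[0,f,c["cy"]],[0,0,1]]); return K,np.array([c["k1"],0,0,0,0.]),np.array(c["R"]),np.array(c["t"])
def proj(n,X):
    K,D,R,t=cam(n); return cv2.projectPoints(np.asarray(X,float).reshape(-1,1,3),cv2.Rodrigues(R)[0],t,K,D)[0].reshape(-1,2)
def rays(n,uv):
    K,D,R,t=cam(n); s=cv2.undistortPoints(np.asarray(uv,float).reshape(-1,1,2),K,D).reshape(-1,2)
    return -R.T@t,np.c_[s,np.ones(len(s))]
def cloud(n,d):
    K,D,R,t=cam(n); v,u=np.mgrid[:400,:640]; _,s=rays(n,np.c_[u.ravel(),v.ravel()])
    P=s*d.reshape(-1,1); W=(P-t)@R; W[d.ravel()<=0]=np.nan; return W.reshape(400,640,3)
def onplane(n,uv,z):
    K,D,R,t=cam(n); o,s=rays(n,uv); w=s@R; return o+w*((z-o[2])/w[:,2:])
def tri(a,ua,b,ub):
    oa,sa=rays(a,[ua]);ob,sb=rays(b,[ub]); wa=(sa@cam(a)[2])[0];wb=(sb@cam(b)[2])[0]
    k=np.linalg.lstsq(np.c_[wa,-wb],ob-oa,rcond=None)[0]; A=oa+k[0]*wa;B=ob+k[1]*wb; return (A+B)/2,np.linalg.norm(A-B)
def circ(P):
    x,y=P[:,0],P[:,1]
    for _ in range(5):
        s=np.linalg.lstsq(np.c_[2*x,2*y,np.ones(len(x))],x*x+y*y,rcond=None)[0]; r=np.sqrt(s[2]+s[0]**2+s[1]**2)
        e=abs(np.hypot(x-s[0],y-s[1])-r); k=e<max(2.5*np.median(e),1); x,y=x[k],y[k]
    return s[:2],r,len(x)
E
python3 - <<'E'
from h import *
for n in("top","scene"):
    p,d=arm.get_image(n); W=cloud(n,d); np.save(f"/tmp/W{n}.npy",W); np.save(f"/tmp/p{n}.npy",p)
    for th in("brush","holder","blue_mug","white_mug"):
        for o in arm.outline_of(th,n):
            m=o["mask"]; P=W[m]; P=P[~np.isnan(P[:,0])]
            if len(P)<20: continue
            zt=np.percentile(P[:,2],98); Q=P[P[:,2]>zt-6]
            print(n,th,round(o["confidence"],2),o["extent"],"zt",zt.round(1),"med",np.median(P,0).round(0),"circ",circ(Q), "mean",Q.mean(0).round(1))
        for o in arm.place_of(th,n): print("   place",th,np.round(o["uv"],1),round(o["confidence"],2))
E
```

```text
top brush 0.93 [370.6, 255.8, 33.7, 41.0] zt 221.0 med [ 339. -120.   74.] circ (array([ 335.51671712, -124.94195862]), np.float64(7.9063710509194625), 118) mean [ 335.7 -124.7  219.3]
top brush 0.67 [325.0, 208.8, 23.6, 26.0] zt 229.7 med [438. -26.  82.] circ (array([435.91429413, -26.80037   ]), np.float64(8.028009460295285), 122) mean [435.9 -26.8 227.7]
   place brush [334.9 223.6] 0.96
   place brush [381.3 269.3] 0.72
top holder 0.95 [309.7, 202.8, 49.1, 42.8] zt 81.2 med [438. -20.  47.] circ (array([436.71425275, -23.4686889 ]), np.float64(43.01670937522063), 106) mean [435.2 -18.5  77.8]
   place holder [332.6 225.4] 0.92
top blue_mug 0.92 [194.6, 145.7, 58.2, 54.2] zt 106.4 med [534. 220.  42.] circ (array([532.62680861, 205.28578334]), np.float64(42.296337153783035), 338) mean [533.2 206.3 104.7]
top blue_mug 0.83 [153.8, 230.2, 71.7, 47.4] zt 106.7 med [361. 288.  55.] circ (array([365.22026147, 274.19618529]), np.float64(42.80782674695062), 332) mean [364.7 275.  104.7]
   place blue_mug [196.5 250.6] 0.75
   place blue_mug [226.5 173.7] 0.72
top white_mug 0.93 [371.3, 
[... 1019 characters left out ...]
cene blue_mug 0.96 [322.2, 117.1, 33.8, 43.8] zt 103.3 med [376. 243.  67.] circ (array([366.47317729, 273.64806544]), np.float64(42.93494515280629), 126) mean [368.1 273.8 101.2]
scene blue_mug 0.59 [358.5, 142.8, 36.5, 44.5] zt 103.7 med [542. 174.  68.] circ (array([533.62125095, 203.8813137 ]), np.float64(41.89565480194207), 142) mean [535.1 201.7 101.6]
   place blue_mug [335.2 151.9] 0.97
   place blue_mug [374.1 178.3] 0.7
scene white_mug 0.64 [319.2, 216.6, 57.7, 57.3] zt 104.1 med [ 647. -167.   67.] circ (array([ 645.34027151, -141.24436187]), np.float64(42.874039489562115), 241) mean [ 645.5 -145.3  102.1]
   place white_mug [347.7 265.8] 0.91
   place white_mug [302.8 205.6] 0.47
```

Run:
```python
import numpy as np,cv2
p=np.load("/tmp/ptop.npy");cv2.imwrite("pics/crop1.png",cv2.resize(p[130:310,140:440],None,fx=2.6,fy=2.6,interpolation=2)[:,:,::-1])
p=np.load("/tmp/pscene.npy");cv2.imwrite("pics/crop2.png",cv2.resize(p[105:305,210:430],None,fx=3,fy=3,interpolation=2)[:600,:,::-1])
```

```text
(no output)
```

View pics/crop1.png

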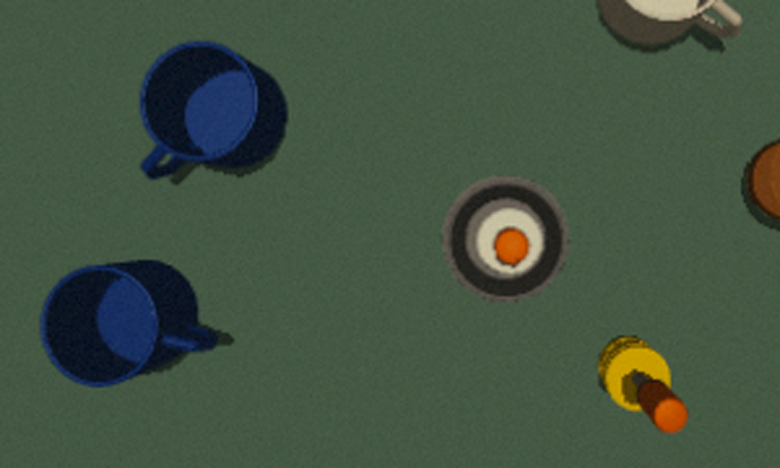

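View pics/crop2.png

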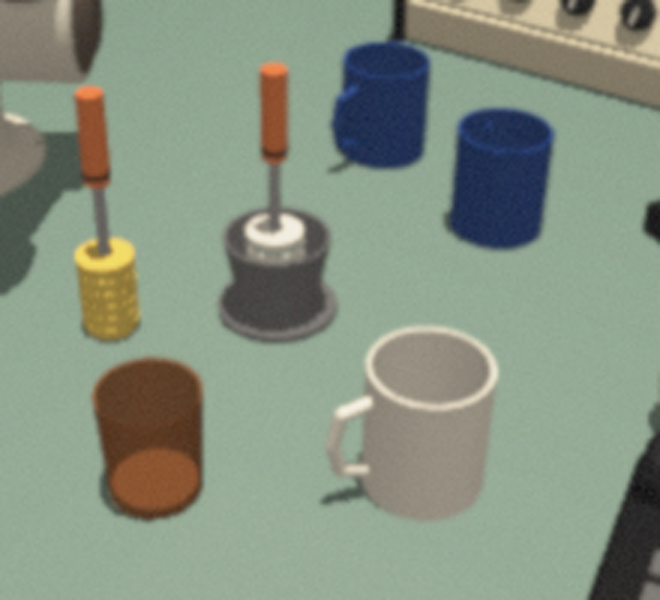

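Two blue mugs could be meant: top px (217,172), 571 mm from the base, and (187,253), 457 mm from the base. The first is farther, so it is the one meant (scene px (377,165)), and the crops confirm this. The brush to take is the white-headed one in the grey pot, at crop (511,243). The yellow-headed one stands free.

Run:
```python
from h import *
masks={}
for n in("top","scene"):
    p=np.load(f"/tmp/p{n}.npy").astype(int); W=np.load(f"/tmp/W{n}.npy")
    ok=np.hypot(W[...,0]-437,W[...,1]+25)<45
    hs=cv2.cvtColor(p.astype(np.uint8),cv2.COLOR_RGB2HSV)
    org=ok&(W[...,2]>135)&(hs[...,1]>120)
    for lo,hi in((150,170),(170,190),(190,210),(210,240)):
        m=org&(W[...,2]>lo)&(W[...,2]<hi); print(n,lo,m.sum(),W[m].mean(0).round(1) if m.any() else '')
    hd=ok&(np.hypot(W[...,0]-437,W[...,1]+25)<34)&(W[...,2]>70)&(W[...,2]<95)&(hs[...,1]<80)&(hs[...,2]>130)
    print("head",hd.sum(),circ(W[hd]),W[hd].mean(0))
    v,u=np.where(org&(W[...,2]>215)) ; print("handle top px",u.mean(),v.mean())
    v,u=np.where(hd); print("head px",u.min(),u.max(),v.min(),v.max())
    masks[n]=(org&(W[...,2]>222),)
# white disc outline top
    v,u=np.where(hd); c,r=cv2.minEnclosingCircle(np.c_[u,v].astype(np.float32)); print(c,r, onplane(n,[c],83))
print(proj("top",[[436,-27,228],[437,-24.5,75]]),proj("scene",[[436,-27,228],[437,-24.5,75]]))
```

```text
top 150 2 [438.3 -16.3 160.8]
top 170 0 
top 190 1 [443.3 -18.8 204.4]
top 210 133 [435.8 -26.3 227.8]
head 312 (array([435.44408899, -26.74144969]), np.float64(20.262431964396832), 272) [438.07459093 -26.12831047  81.53334831]
handle top px 336.609022556391 224.05263157894737
head px 324 348 210 234
(336.0, 222.0) 12.369417190551758 [[436.10374877 -26.68655709  83.        ]]
scene 150 45 [440.4 -34.3 161. ]
scene 170 55 [440.4 -33.7 180. ]
scene 190 57 [440.2 -33.5 200.7]
scene 210 78 [438.1 -31.3 221.4]
head 193 (array([436.613144  , -28.23571954]), np.float64(21.07739597045338), 114) [439.26855338 -31.65286072  79.11585539]
handle top px 300.5238095238095 129.8095238095238
head px 292 311 177 189
(301.4473571777344, 182.5) 9.565796852111816 [[441.15520845 -33.93336902  83.        ]]
[[337.08988139 223.96882077]
 [334.85260635 221.42781804]] [[300.87656759 127.24155957]
 [302.25915176 183.01405552]]
```

Request:
{"op": "play_rows", "data": {"motion": [100,2.5,5,3,0,0,0,100,5,10,6,0,0,0,100,7.5,15,7,0,0,0,100,10,20,7,0,0,0,100,12.5,25,7,0,0,0]}}

```text
clock: 1.62
position: [293.9, -350.3, 301.8]
ee_rot: [-0.136, 0.991, -0.0, 0.001]
contact_force: [0.8, -0.5, -0.2]
gripper_width: 85.4
```

Request:
{"op": "play_rows", "data": {"motion": [100,2.5,5.5,0,0,0,0,100,5,11,0,0,0,0,100,7.5,16.5,0,0,0,0,100,10,22,0,0,0,0,100,12,27,0,0,0,0]}}

```text
clock: 2.25
position: [413.9, -79.8, 301.8]
ee_rot: [-0.136, 0.991, -0.0, 0.001]
contact_force: [1.1, 0.3, -0.7]
gripper_width: 85.4
```

Request:
{"op": "play_rows", "data": {"motion": [100,1.3,3,0,0,0,0,100,2.3,5.5,0,0,0,0,100,2.3,5.5,0,0,0,0,100,2.3,5.5,0,0,0,0]}}

```text
clock: 2.75
position: [436.1, -27.2, 301.3]
ee_rot: [-0.136, 0.991, -0.0, -0.0]
contact_force: [-0.8, -1.1, 0.0]
gripper_width: 85.4
```

Run:
```python
from h import *
p,d=arm.get_image("scene"); cv2.imwrite("pics/s1.png",p[:,:,::-1])
s=arm.read_state();print(s["position"],s["ee_rot"],s["contact_force"])
```

```text
[436.04769473 -27.46133024 301.38184004] [-1.35647263e-01  9.90757194e-01 -4.72971585e-05 -1.68391292e-05] [ 0.22946427  0.25702869 -0.3454537 ]
```

View pics/s1.png

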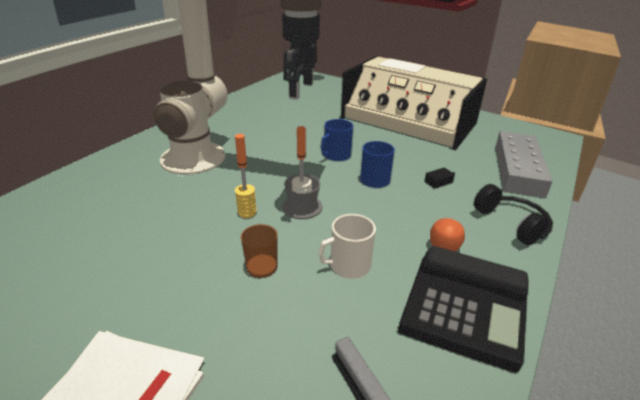

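The gripper is centred over the brush, with its fingertips near (300,85).

Request:
{"op": "play_rows", "data": {"motion": [100,0,0,-4,0,0,0,100,0,0,-7,0,0,0,100,0,0,-10,0,0,0,100,0,0,-12,0,0,0,100,0,0,-12,0,0,0]}}

```text
clock: 3.42
position: [435.2, -28.0, 180.3]
ee_rot: [-0.135, 0.991, -0.0, -0.002]
contact_force: [0.1, 0.0, -0.7]
gripper_width: 85.5
```

Request:
{"op": "play_rows", "data": {"motion": [0,0,0,0,0,0,0,0,0,0,0,0,0,0,0,0,0,0,0,0,0,0,0,0,0,0,0,0,0,0,0,0,0,0,0]}}

```text
clock: 4.05
position: [437.0, -26.7, 181.9]
ee_rot: [-0.136, 0.991, 0.0, 0.001]
contact_force: [-0.1, 0.7, 3.0]
gripper_width: 20.5
```

Request:
{"op": "play_rows", "data": {"motion": [0,0,0,0,0,0,0,0,0,0,0,0,0,0,0,0,0,0,0,0,0]}}

```text
clock: 4.42
position: [437.0, -26.7, 181.9]
ee_rot: [-0.136, 0.991, -0.0, 0.001]
contact_force: [-0.3, 0.1, 5.9]
gripper_width: 20.9
```

Run:
```python
from h import *
p,d=arm.get_image("scene"); cv2.imwrite("pics/s2.png",cv2.resize(p[60:240,200:420],None,fx=3,fy=3)[:,:,::-1])
s=arm.read_state();print(s["position"],s["contact_force"],s["gripper_width"])
```

```text
[436.98832896 -26.70685921 181.92702839] [0.03538702 2.14810906 6.62313034] 20.27530226782663
```

View pics/s2.png

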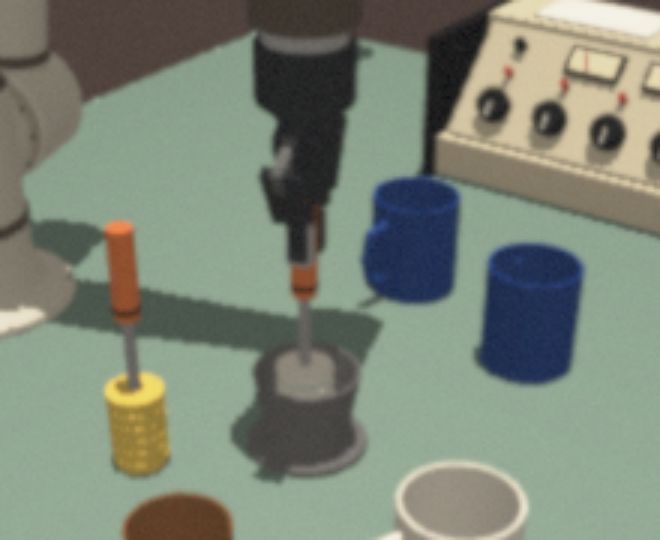

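The orange handle is gripped; the opening reads 20.5 mm. Lifting.

Request:
{"op": "play_rows", "data": {"motion": [0,0,0,1.5,0,0,0,0,0,0,4.5,0,0,0,0,0,0,8,0,0,0,0,0,0,11.5,0,0,0,0,0,0,14,0,0,0]}}

```text
clock: 5.1
position: [436.0, -26.9, 321.8]
ee_rot: [-0.136, 0.991, 0.0, -0.0]
contact_force: [0.5, 0.1, -1.1]
gripper_width: 20.5
```

Request:
{"op": "play_rows", "data": {"motion": [0,0,0,0.5,0,0,0,0,0,0,0.5,0,0,0]}}

```text
clock: 5.35
position: [435.7, -26.8, 324.9]
ee_rot: [-0.136, 0.991, 0.0, -0.001]
contact_force: [0.4, -0.2, -2.0]
gripper_width: 20.4
```

Run:
```python
from h import *
p,d=arm.get_image("scene"); cv2.imwrite("pics/s3.png",cv2.resize(p[0:200,200:440],None,fx=3,fy=3)[:600,:,::-1])
W=cloud("scene",d)
s=arm.read_state();print(s["position"],s["ee_rot"],s["contact_force"],s["gripper_width"])
c=s["position"]
for lo in range(100,320,15):
    m=(np.hypot(W[...,0]-c[0],W[...,1]-c[1])<40)&(W[...,2]>lo)&(W[...,2]<lo+15)
    if m.sum()>5:print(lo,m.sum(),W[m].mean(0).round(1),W[m].min(0).round(1))
v,u=np.where((np.hypot(W[...,0]-c[0],W[...,1]-c[1])<40)&(W[...,2]>115)); print(u.min(),u.max(),v.max())
K,D,R,t=cam("scene"); print((-R.T@t))
```

```text
[435.59664137 -26.86984543 324.63586648] [-1.35852901e-01  9.90727721e-01  1.50920945e-04 -1.59696895e-03] [ 0.64093469 -0.4619293  -0.84897243] 20.69413832411008
145 48 [445.  -41.4 155.7] [421.  -52.2 151.2]
160 117 [444.1 -40.7 167.3] [413.4 -51.5 160. ]
175 119 [444.2 -41.5 182.8] [416.2 -52.1 175.2]
190 108 [444.7 -41.1 197.7] [415.6 -51.8 190. ]
205 114 [444.6 -41.3 212. ] [416.3 -51.4 205.3]
220 176 [437.1 -30.9 224. ] [411.  -51.  220.1]
235 23 [436.9 -29.5 242.5] [432.1 -33.7 236.6]
250 26 [437.  -29.7 257.5] [434.1 -33.7 250.3]
265 29 [436.1 -29.8 273. ] [429.3 -33.8 266.1]
280 33 [437.6 -31.  288.2] [428.1 -36.8 280.2]
295 67 [439.1 -32.9 302.8] [426.1 -40.  295.2]
310 57 [439.9 -32.5 316.7] [427.9 -41.1 310.5]
282 320 160
[ 934.19582832 -736.13183341  630.8373743 ]
```

View pics/s3.png

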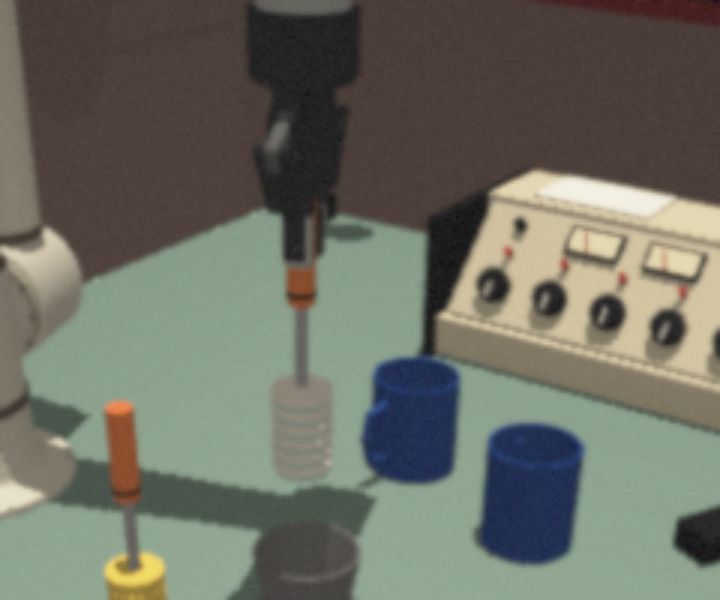

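The brush hangs straight in the gripper, with its foot at about z = 151 mm (crop (302,470)). Next is to move it over the far blue mug.

Request:
{"op": "play_rows", "data": {"motion": [0,1.7,4,0,0,0,0,0,3.8,9,0,0,0,0,0,5.9,14,0,0,0,0,0,7.9,19,0,0,0,0,0,9.2,22,0,0,0,0]}}

```text
clock: 6.02
position: [528.4, 195.2, 323.7]
ee_rot: [-0.137, 0.991, -0.001, -0.002]
contact_force: [0.7, 0.2, -0.6]
gripper_width: 20.6
```

Request:
{"op": "play_rows", "data": {"motion": [0,0.5,1.1,0,0,0,0,0,0.5,1.1,0,0,0,0,0,0.5,1.1,0,0,0,0]}}

```text
clock: 6.4
position: [533.0, 203.1, 326.2]
ee_rot: [-0.136, 0.991, -0.0, -0.0]
contact_force: [0.5, -0.8, -1.9]
gripper_width: 20.3
```

```bash
cat > look.py <<'E'
from h import *
import sys
k=sys.argv[1]
for n in("scene","top"):
    p,d=arm.get_image(n); W=cloud(n,d); cv2.imwrite(f"pics/{n}_{k}.png",p[:,:,::-1])
    if n=="scene": ps=p
    for nm,c in(("blue",(533,204.6)),("white",(644.5,-139.7)),("blue2",(366,274)),("holder",(437,-24.5))):
        h=75 if nm=="holder" else 103
        m=(np.hypot(W[...,0]-c[0],W[...,1]-c[1])<56)&(W[...,2]>h-7)&(W[...,2]<h+6)
        m&=np.hypot(W[...,0]-c[0],W[...,1]-c[1])>30
        if m.sum()>20:print(n,nm,circ(W[m]))
s=arm.read_state();print(s["clock"],s["position"],s["ee_rot"],s["contact_force"],s["gripper_width"])
c=s["position"]; W=cloud("scene",arm.get_image("scene")[1])
for lo in range(110,330,30):
    m=(np.hypot(W[...,0]-c[0],W[...,1]-c[1])<30)&(W[...,2]>lo)&(W[...,2]<lo+30)
    if m.sum()>5:print(lo,m.sum(),W[m].mean(0).round(1),W[m].min(0).round(1))
t=proj("scene",[[c[0],c[1],c[2]-100]])[0].astype(int); x0=min(max(t[0]-110,0),420);y0=min(max(t[1]-90,0),220)
cv2.imwrite(f"pics/crop_{k}.png",cv2.resize(ps[y0:y0+180,x0:x0+220],None,fx=3,fy=3)[:,:,::-1]); print("crop origin",x0,y0)
E
python3 look.py a
```

```text
scene blue (array([533.57239136, 204.07124785]), np.float64(41.96652944018844), 164)
scene white (array([ 645.66547095, -140.96400464]), np.float64(42.90816652428577), 339)
scene blue2 (array([366.87832985, 273.37273121]), np.float64(42.914150461807374), 136)
scene holder (array([437.089413  , -24.93680187]), np.float64(43.54319682877422), 166)
top blue (array([532.55880247, 204.91026994]), np.float64(42.29363749169909), 283)
top white (array([ 643.44833968, -138.39595476]), np.float64(43.172849160082436), 378)
top blue2 (array([365.10954595, 273.80873945]), np.float64(42.82179679546559), 409)
top holder (array([436.62260172, -23.40544364]), np.float64(42.570538138250896), 345)
6.5 [533.08203782 203.04368984 326.69546346] [-1.35451908e-01  9.90783908e-01  6.90936858e-05  1.53557924e-04] [ 0.07667289 -0.79943041 -0.5407639 ] 20.77818518615337
140 93 [539.  186.9 161.8] [511.1 175.6 152. ]
170 185 [537.6 186.2 184.8] [507.2 176.6 170.7]
200 265 [535.5 191.7 216.9] [507.9 176.  200. ]
230 44 [532.1 199.4 244.7] [526.3 195.3 230.7]
260 45 [532.6 199.  274.8] [525.2 195.3 260.1]
290 97 [535.1 195.1 306.2] [522.2 188.8 290.1]
320 111 [539.5 189.1 337. ] [526.7 176.3 320.1]
crop origin 272 16
```

View pics/crop_a.png

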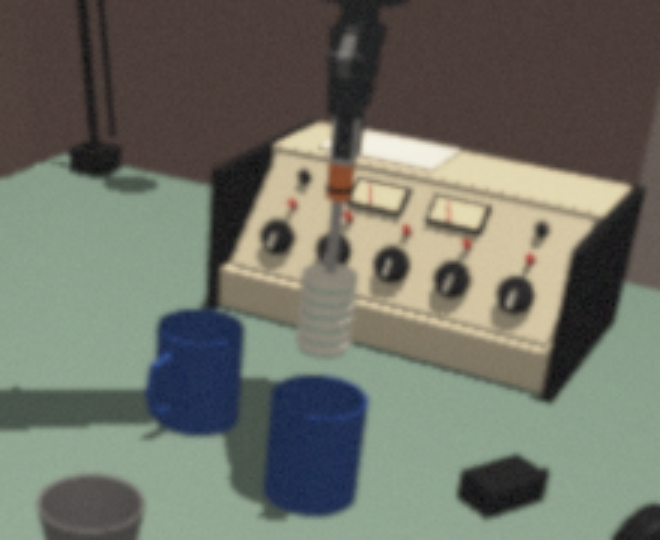

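View pics/top_a.png

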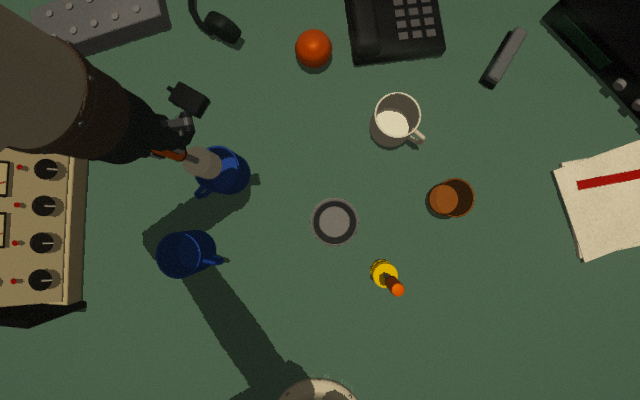

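The head hangs over the far blue mug (crop (326,310) above the mouth at (318,400)) and matches its centre to within about 1.5 mm. Now going down.

Request:
{"op": "play_rows", "data": {"motion": [0,0,0.1,-3,0,0,0,0,0,0.1,-6.5,0,0,0,0,0,0.1,-9.5,0,0,0,0,0,0.1,-12,0,0,0,0,0,0.1,-13.6,0,0,0]}}

```text
clock: 7.18
position: [533.0, 204.4, 189.5]
ee_rot: [-0.136, 0.991, -0.0, -0.0]
contact_force: [-0.4, 0.3, -1.0]
gripper_width: 20.9
```

Request:
{"op": "play_rows", "data": {"motion": [0,0,0,-0.3,0,0,0,0,0,0,-0.6,0,0,0,0,0,0,-0.8,0,0,0,0,0,0,-0.8,0,0,0]}}

```text
clock: 7.68
position: [533.6, 205.2, 182.8]
ee_rot: [-0.136, 0.991, 0.0, 0.0]
contact_force: [-0.2, -0.4, -1.3]
gripper_width: 20.5
```

Not touching yet; going on in small steps.

Request:
{"op": "play_rows", "data": {"motion": [0,0,0,-0.1,0,0,0,0,0,0,-0.2,0,0,0,0,0,0,-0.3,0,0,0,0,0,0,-0.3,0,0,0]}}

```text
clock: 8.18
position: [533.7, 205.3, 180.0]
ee_rot: [-0.136, 0.991, 0.0, 0.0]
contact_force: [-0.1, -0.2, 3.2]
gripper_width: 20.3
```

Request:
{"op": "play_rows", "data": {"motion": [0,0,0,-0.1,0,0,0,0,0,0,-0.1,0,0,0]}}

```text
clock: 8.43
position: [534.0, 205.4, 180.0]
ee_rot: [-0.136, 0.991, 0.0, 0.001]
contact_force: [-1.6, -0.7, 6.6]
gripper_width: 20.6
```

```bash
python3 look.py b
```

```text
scene blue (array([533.29231167, 203.47735505]), np.float64(42.20885800667698), 140)
scene white (array([ 645.55103429, -141.21068275]), np.float64(42.95093343873783), 331)
scene blue2 (array([366.65352025, 273.47804603]), np.float64(42.698538368305655), 141)
scene holder (array([436.83744832, -25.2639467 ]), np.float64(43.46578148950133), 148)
top blue (array([532.65038922, 204.86691757]), np.float64(42.29225675392628), 242)
top white (array([ 643.51937447, -138.41409027]), np.float64(43.15737641086921), 387)
top blue2 (array([365.16678481, 273.76656734]), np.float64(42.75850242460778), 393)
top holder (array([436.62874225, -23.49084541]), np.float64(42.5556915242554), 367)
8.525 [534.04046554 205.35615971 179.97348715] [-1.36267933e-01  9.90671363e-01  1.36692134e-04  1.13213247e-03] [-0.85257449  0.16962597  6.85902451] 20.918659118839525
110 31 [533.9 201.  124.7] [526.6 196.7 110.8]
140 68 [535.  196.9 156.8] [524.4 190.8 140.3]
170 81 [538.8 191.3 186.6] [520.8 179.2 170.3]
200 75 [540.6 192.3 211.1] [527.7 177.1 200.1]
230 33 [549.9 197.7 248. ] [537.5 182.3 231.4]
260 93 [544.1 197.  276.8] [513.2 179.6 260. ]
290 7 [548.3 197.5 294.4] [543.  185.1 290.6]
crop origin 267 65
```

View pics/crop_b.png

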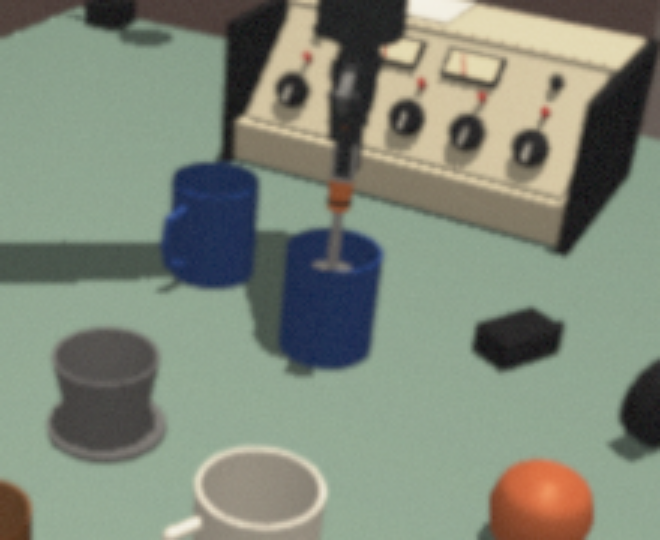

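The foot stands on the mug floor: the force has risen to 6.6 N at TCP z = 180, so the foot is at about 6 mm. Draw up 75 mm, then down again.

Request:
{"op": "play_rows", "data": {"motion": [0,0,0,1.5,0,0,0,0,0,0,4,0,0,0,0,0,0,6.5,0,0,0,0,0,0,7.7,0,0,0,0,0,0,7.7,0,0,0]}}

```text
clock: 9.2
position: [533.6, 205.3, 255.9]
ee_rot: [-0.136, 0.991, 0.0, 0.001]
contact_force: [-0.1, 0.8, -2.0]
gripper_width: 20.6
```

Request:
{"op": "play_rows", "data": {"motion": [0,0,0,-1.5,0,0,0,0,0,0,-4,0,0,0,0,0,0,-6,0,0,0,0,0,0,-7.2,0,0,0,0,0,0,-7.5,0,0,0]}}

```text
clock: 9.82
position: [533.5, 204.8, 180.0]
ee_rot: [-0.136, 0.991, -0.001, -0.0]
contact_force: [-2.1, -0.6, 8.3]
gripper_width: 20.5
```

Request:
{"op": "play_rows", "data": {"motion": [0,0,0,-0.2,0,0,0,0,0,0,-0.2,0,0,0]}}

```text
clock: 10.07
position: [533.7, 204.9, 180.0]
ee_rot: [-0.136, 0.991, -0.0, 0.001]
contact_force: [-1.3, -1.3, 6.7]
gripper_width: 20.9
```

Bottom reached again (6.7 N, TCP z = 180). Withdraw.

Request:
{"op": "play_rows", "data": {"motion": [0,0,0,1.5,0,0,0,0,0,0,5,0,0,0,0,0,0,8.5,0,0,0,0,0,0,12,0,0,0,0,0,0,14.7,0,0,0]}}

```text
clock: 10.7
position: [533.6, 205.3, 327.4]
ee_rot: [-0.136, 0.991, 0.001, 0.001]
contact_force: [1.4, 0.5, -1.4]
gripper_width: 20.6
```

Request:
{"op": "play_rows", "data": {"motion": [0,0,0,0,0,0,0,0,-2,-4.5,0,0,0,0,0,-4.2,-10,0,0,0,0,0,-6.2,-15,0,0,0,0,0,-8,-19,0,0,0,0]}}

```text
clock: 11.32
position: [451.7, 13.5, 324.0]
ee_rot: [-0.136, 0.991, 0.0, -0.001]
contact_force: [-0.2, -0.2, -1.2]
gripper_width: 20.8
```

Request:
{"op": "play_rows", "data": {"motion": [0,-1.2,-3,0,0,0,0,0,-1.7,-4,0,0,0,0,0,-1.7,-4,0,0,0,0,0,-1.7,-4,0,0,0,0]}}

```text
clock: 11.82
position: [436.8, -24.2, 324.9]
ee_rot: [-0.136, 0.991, 0.0, -0.0]
contact_force: [0.7, 1.3, -1.2]
gripper_width: 20.4
```

```bash
python3 look.py c
```

```text
scene blue (array([533.1714057 , 203.65599296]), np.float64(41.80273516624274), 168)
scene white (array([ 645.34758256, -141.1513196 ]), np.float64(42.79464804783488), 342)
scene blue2 (array([366.76250953, 273.27025775]), np.float64(42.8330108935284), 144)
scene holder (array([437.04036095, -24.9888133 ]), np.float64(43.43055031699315), 192)
top blue (array([532.51980237, 204.51038625]), np.float64(42.27153724006172), 332)
top white (array([ 643.38478975, -138.40673889]), np.float64(43.149300581466505), 383)
11.925 [436.83641934 -24.05494415 324.97946047] [-1.36550360e-01  9.90633093e-01  3.78546834e-05 -2.68070686e-04] [-1.07212415 -0.40135986 -0.84707512] 20.784075877696015
140 124 [445.3 -38.7 160.6] [415.3 -48.7 150. ]
170 240 [445.6 -38.8 185.1] [415.7 -50.4 170.1]
200 310 [442.  -33.2 217.1] [412.4 -49.1 200.1]
230 48 [438.1 -27.3 245.3] [434.3 -30.9 231.3]
260 48 [438.2 -27.2 274.4] [434.1 -31.6 261.3]
290 123 [440.8 -30.3 306.2] [429.1 -36.5 291.3]
320 165 [444.7 -33.5 337.2] [430.5 -52.  320.2]
crop origin 191 38
```

View pics/crop_c.png

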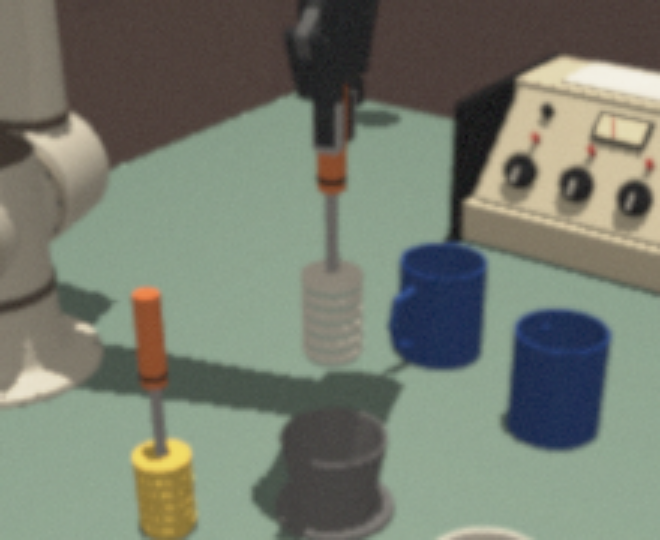

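The brush is over the holder (head at crop (332,310), pot at (335,460)), and both blue mugs stand unmoved. Lowering.

Request:
{"op": "play_rows", "data": {"motion": [0,0,-0.1,-3,0,0,0,0,0,-0.1,-6.5,0,0,0,0,0,-0.1,-9.5,0,0,0,0,0,-0.1,-12,0,0,0,0,0,-0.1,-13.6,0,0,0]}}

```text
clock: 12.6
position: [436.2, -25.5, 187.9]
ee_rot: [-0.136, 0.991, -0.0, -0.001]
contact_force: [0.4, -0.0, -1.4]
gripper_width: 20.4
```

Request:
{"op": "play_rows", "data": {"motion": [0,0,0,-0.2,0,0,0,0,0,0,-0.4,0,0,0,0,0,0,-0.6,0,0,0,0,0,0,-0.6,0,0,0]}}

```text
clock: 13.1
position: [436.6, -25.8, 183.7]
ee_rot: [-0.136, 0.991, 0.0, 0.0]
contact_force: [-0.3, -0.1, -1.2]
gripper_width: 20.6
```

Request:
{"op": "play_rows", "data": {"motion": [0,0,0,-0.1,0,0,0,0,0,0,-0.2,0,0,0,0,0,0,-0.2,0,0,0]}}

```text
clock: 13.48
position: [436.8, -25.8, 181.9]
ee_rot: [-0.136, 0.991, -0.0, 0.001]
contact_force: [-1.4, 2.1, 3.4]
gripper_width: 21.0
```

The brush stands on the holder floor. Release gently.

Request:
{"op": "play_rows", "data": {"motion": [35,0,0,0,0,0,0,35,0,0,0,0,0,0,60,0,0,0,0,0,0,100,0,0,0,0,0,0,100,0,0,0,0,0,0]}}

```text
clock: 14.1
position: [436.4, -25.9, 181.3]
ee_rot: [-0.136, 0.991, -0.0, -0.0]
contact_force: [-0.4, 0.1, -0.2]
gripper_width: 81.7
```

Request:
{"op": "play_rows", "data": {"motion": [100,0,0,0,0,0,0,100,0,0,0,0,0,0,100,0,0,0,0,0,0]}}

```text
clock: 14.48
position: [436.4, -25.9, 181.3]
ee_rot: [-0.136, 0.991, -0.0, 0.0]
contact_force: [0.9, -0.1, -0.1]
gripper_width: 85.3
```

```bash
python3 look.py d | tail -9
```

```text
14.575 [436.40615385 -25.88033683 181.31499382] [-1.35973662e-01  9.90712452e-01 -1.14126601e-05 -9.19952396e-06] [-0.92290658 -1.11780587 -0.27705236] 85.77237683463696
110 43 [438.1 -28.6 125.5] [432.9 -32.7 110.3]
140 79 [440.1 -32.5 158.1] [427.2 -38.5 140.7]
170 62 [443.9 -31.1 184.3] [436.7 -38.  170.6]
200 64 [443.7 -29.5 216. ] [435.  -35.5 200. ]
230 10 [443.8 -22.5 256. ] [438.8 -47.9 252.9]
260 119 [451.3 -26.5 279.3] [421.1 -51.9 260. ]
290 28 [451.  -33.2 296.2] [442.7 -50.6 290.2]
crop origin 191 91
```

View pics/crop_d.png

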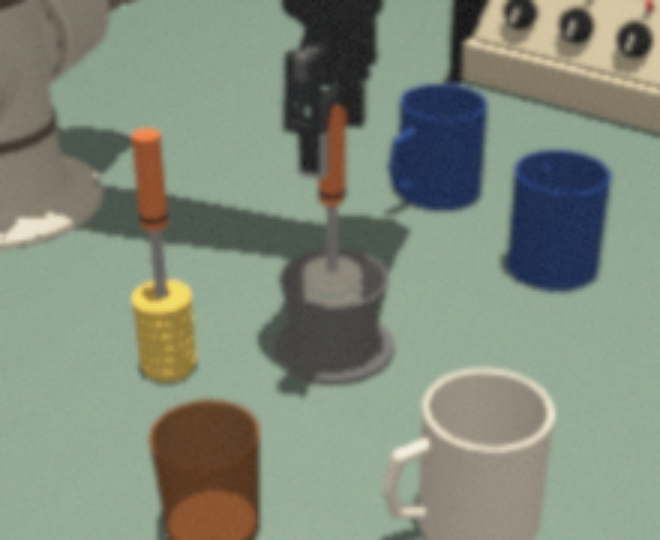

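The brush stands free in the holder between the open fingers. Retreat straight up.

Request:
{"op": "play_rows", "data": {"motion": [100,0,0,1.5,0,0,0,100,0,0,4,0,0,0,100,0,0,7,0,0,0,100,0,0,11,0,0,0,100,0,0,15,0,0,0]}}

```text
clock: 15.25
position: [436.2, -25.9, 332.5]
ee_rot: [-0.136, 0.991, 0.0, -0.0]
contact_force: [0.3, -1.1, 0.0]
gripper_width: 85.3
```

Request:
{"op": "play_rows", "data": {"motion": [100,0,0,2,0,0,0,100,0,0,2,0,0,0,100,0,0,2,0,0,0,100,0,0,2,0,0,0]}}

```text
clock: 15.75
position: [435.9, -25.9, 350.0]
ee_rot: [-0.136, 0.991, -0.0, -0.001]
contact_force: [0.2, 0.1, -0.1]
gripper_width: 85.4
```

```bash
python3 look.py e
```

```text
scene blue (array([533.68203971, 203.80432881]), np.float64(41.95154830119023), 172)
scene white (array([ 645.53166995, -140.95803908]), np.float64(42.82113692974366), 350)
scene blue2 (array([366.77732771, 273.34480589]), np.float64(42.76278081143723), 124)
scene holder (array([437.34240457, -24.97948549]), np.float64(43.35062662750603), 179)
top blue (array([532.56440617, 204.88214403]), np.float64(42.24199171362108), 383)
top white (array([ 643.37535847, -138.3833838 ]), np.float64(43.21464717889355), 366)
15.85 [436.09973253 -25.93517247 350.35912545] [-1.35955234e-01  9.90714458e-01 -1.31976091e-04 -1.00986689e-03] [-0.07188022  0.11654521  0.26954923] 85.1797829684549
110 44 [438.  -28.6 125.1] [433.7 -32.2 110.2]
140 81 [439.8 -32.3 158.1] [426.2 -39.7 141. ]
170 104 [440.2 -32.8 185.5] [428.8 -37.8 170.3]
200 119 [439.2 -31.1 216.6] [427.2 -37.9 200.2]
crop origin 191 28
```

View pics/scene_e.png

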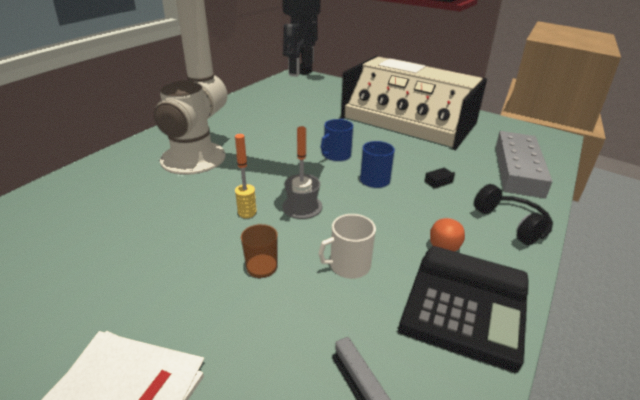

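View pics/top_e.png

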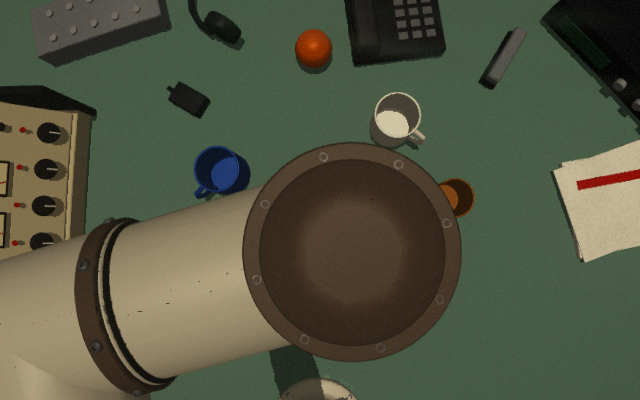

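The brush stands upright in its holder at scene (302,165), the gripper is clear above it, and the mugs are where they started.

```bash
python3 -c "
from bench import arm
print(arm.job_done())"
```

```text
the job is handed in; nothing more can be done
None
```

I brushed the far blue mug and put the brush back in its grey holder, head down and let go. The job was handed in at about 16 s of the 58 s allowed.

- **Scrubbing:** I took the brush with the white and pale green head and lowered it to the mug floor (6.6 N reading at TCP z = 180 mm). I then drew it up 76 mm and pushed it down to the floor again (6.7 N). The largest force I saw reported was 8.3 N.
- **Return:** the brush touched the holder floor at the same TCP height it was gripped at (182 mm). The last scene picture shows it standing upright with the gripper well above it, and the reading is about 0 N.
- **Mugs:** the last measurements put both mugs within about 0.5 mm of their first positions. Blue stayed near (533, 204) mm and white near (644, -140) mm.
- **Disagreement:** the two cameras differ from each other by 1 to 3 mm on positions, about what their calibration allows. In the last top view the arm hid the holder, so I checked the brush's final stand from the scene camera only.

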